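# Put the stacked badge-press dies back in their case

### The arm

A 6-joint arm with a two-finger parallel gripper is mounted at the origin on a cart in front of the work surface, level with it; the furniture and walls round the work are solid. World frame = base frame: x ahead of the robot, y to its left, z up, the work surface at z = 0. Lengths are in m, angles in rad, forces in N, time in s.
With the tool pointing down it reaches from about 0.375 to 0.975 m from the base axis. Payload 3.8 kg.
Tool frame: the origin (TCP) lies midway between the tips of the shut fingers; the grasp point (between the pads) lies 19 mm behind it; z points along the fingers, y is the line along which they close (so a half turn about z gives the same grasp; the last joint's range is limited). The gripper opens to 88 mm and grips with 3 to 60 N. Pads are 18 mm wide; open, the fingers measure 123 mm over their backs; the gripper's body (75 mm by 187 mm) begins 45 mm behind the grasp point.
Start: joints at [1.159, 0.264, 1.604, -0, 1.274, -0.037], TCP at [0.247, 0.628, 0.203] pointing down, gripper open.
Joint ranges: [-2.63, 2.63], [-0.94, 2.18], [0.31, 2.57], [-1.31, 4.45], [0, 2.66], [-2.55, 2.55]. Speed limits (rad/s): [2.57, 2.57, 3.14, 3.14, 3.14, 3.14].

### API

Orientations are given as a rotation vector (axis times angle).
In Python, from rig import * gives the robot as it stands.
- The arm moves only by the tool play_rows, never from a script. Its arguments are lists of equal length, an entry for each row: "fingers": the finger opening in mm, from 0 to 88.1; "slide": the shift along the world's x, y, z in units of 25 mm (1.0 is 25 mm), a list of three; "spin": the turn about the world's z in units of 6 degrees (1.0 is 6 degrees). In form: {"fingers": [fingers, ...], "slide": [[tx, ty, tz], ...], "spin": [spin, ...]}. A call has 1 to 8 rows; each row shifts and turns the commanded pose from where the row before left it; what a row does not reach is not made up. A row lasts 1/12 s, in which the tool goes at most 41.7 mm and 7.16 degrees, less where a joint would pass 70% of its speed; a pose out of reach is approached as far as the arm can. A call is refused whole if a number of a shift passes 1 or a number of a turn 1, either way. A call with a gripper value outside its range is refused whole. The fingers move at their own pace and stop on an object; "force" is the grip in N (left out, the last holds). Time passes only in rows, so rows that do not move let the fingers close. It gives the time, the measured TCP pose, the force, the opening and the grip force at its end, in the units of the state.
- get_obs(): the state, without advancing time (a new reading comes with each control period).
- snapshot(name): name is "side" or "top" or "wrist"; returns the picture (384x512x3 uint8, red, green, blue); there is no depth.
- camera_params(name): a dict with "intrinsics" (3x3 intrinsics, pixels), "pose" (4x4, takes a point from camera to world coordinates). Camera axes: x right, y up, looking along -z (the intrinsics and any distortion apply to the point x, -y, -z); pixel columns grow to the right and rows downward; lengths in m; the calibration is good to about 2 mm. A picture is of the moment at which its call begins: read the wrist's pose just before it. camera_params takes no time and is no camera call; for the wrist camera it gives the pose at the moment of the call.
- finish_job(): hands the job in; it is judged then, once.
The state is a dict: "t": time; "qpos": joint angles; "dq": joint speeds; "tau": joint torques, N m; "eef_pos": TCP position; "ee_rot": TCP orientation; "contact_force": force on the tool from outside, world axes, zero at the start; "torque": the same for the moment, N m; "finger_gap": finger opening in m; "grip_force": force on a finger pad.
Only numpy, scipy, OpenCV 4.12 (cv2) and the standard library are available. Lean on these libraries where they do the work, as an engineer would, in place of code of your own. Each camera call takes 0.05 s, during which the arm holds its last target. There are 200 camera calls.

### The job

The four badge-press dies were left stacked on the bench after the last run. Take the stack apart, set every die upright and fully home in the pocket of its own size (the coloured rings match) in the open case, so that nothing stands above the rim, and only then shut the lid all the way down. Don't tip any die over on the way.

Things in the scene. Friction and masses are not known exactly. Their poses are not given: they have to be found in the camera images.
- die_red: Loose round badge-press die of bare turned aluminium with a red size ring round its upper edge, an upright cylinder 66 mm in diameter and 26 mm high with a shallow recess in its top; the largest, bottom of the stack at the start. Origin at the centre of its underside, z up. To be seated it goes 9 mm deep into its pocket, so grip it by its upper half only (12 mm or more above its underside).
- die_yellow: Loose round badge-press die of bare turned aluminium with a yellow size ring round its upper edge, an upright cylinder 54 mm in diameter and 26 mm high with a shallow recess in its top; second largest, on the red one. Origin at the centre of its underside, z up. To be seated it goes 9 mm deep into its pocket, so grip it by its upper half only (12 mm or more above its underside).
- die_green: Loose round badge-press die of bare turned aluminium with a green size ring round its upper edge, an upright cylinder 42 mm in diameter and 26 mm high with a shallow recess in its top; second smallest, on the yellow one. Origin at the centre of its underside, z up. To be seated it goes 9 mm deep into its pocket, so grip it by its upper half only (12 mm or more above its underside).
- die_blue: Loose round badge-press die of bare turned aluminium with a blue size ring round its upper edge, an upright cylinder 30 mm in diameter and 26 mm high with a shallow recess in its top; the smallest, top of the stack at the start. Origin at the centre of its underside, z up. To be seated it goes 9 mm deep into its pocket, so grip it by its upper half only (12 mm or more above its underside).
- insert_red: Fixed black insert block in the case, 124 x 83 x 15 mm. In its centre the red die's pocket, a red ring round its mouth: a grey cone 71 mm wide at its flat floor, 78 mm at the mouth (it centres the die). Origin: centre of its underside, 5 mm above the table; z up, x to the hinge. Pocket floor 6 mm, block top 15 mm above the origin. The blocks stand 84 mm apart along y in any order.
- insert_yellow: Fixed black insert block in the case, 124 x 83 x 15 mm. In its centre the yellow die's pocket, a yellow ring round its mouth: a grey cone 59 mm wide at its flat floor, 66 mm at the mouth (it centres the die). Origin: centre of its underside, 5 mm above the table; z up, x to the hinge. Pocket floor 6 mm, block top 15 mm above the origin. The blocks stand 84 mm apart along y in any order.
- insert_green: Fixed black insert block in the case, 124 x 83 x 15 mm. In its centre the green die's pocket, a green ring round its mouth: a grey cone 47 mm wide at its flat floor, 54 mm at the mouth (it centres the die). Origin: centre of its underside, 5 mm above the table; z up, x to the hinge. Pocket floor 6 mm, block top 15 mm above the origin. The blocks stand 84 mm apart along y in any order.
- insert_blue: Fixed black insert block in the case, 124 x 83 x 15 mm. In its centre the blue die's pocket, a blue ring round its mouth: a grey cone 35 mm wide at its flat floor, 42 mm at the mouth (it centres the die). Origin: centre of its underside, 5 mm above the table; z up, x to the hinge. Pocket floor 6 mm, block top 15 mm above the origin. The blocks stand 84 mm apart along y in any order.
- case_lid (a joint): Lid of the dark grey case (134 x 346 mm, 5 mm walls, rim 40 mm above the table, a seated die's top 4 mm below it, 29 mm or more free between die and front or back wall). Hinge angle in rad: 0 shut on the rim, 1.75 to 1.9 (past upright) as found. Stiff hinge: the lid stays where it is left, takes 2 to 5 N at its free edge, does not latch.
- lid_edge (a point): Middle of the lid's free long edge, on its outer face. Axes turn with the lid: x from this edge to the hinge, z out of the outer face (up when shut), y along the edge. Lid 134 mm along x, 346 mm along y, 14 mm thick; shut, its top is 55 mm above the table. The hinge axis runs along y, 134 mm in x and -14 mm in z from here. A lip 100 mm long juts 7 mm beyond the edge on its inner side.
Not all that is in view belongs to the job. What is shaped like the die_green but pink is not meant.

How it is judged:
On the way:
1. all four dies are seated in their own pockets while the lid still stands open (horizontal distance between die_red and insert_red below 0.006 m and z of die_red in the frame of insert_red below 0.009 m and angle between each of die_red, die_yellow, die_green, die_blue's own z axis and vertical below 0.08 rad and linear speed of each of die_red, die_yellow, die_green, die_blue below 0.02 m/s and horizontal distance between die_yellow and insert_yellow below 0.006 m and z of die_yellow in the frame of insert_yellow below 0.009 m and horizontal distance between die_green and insert_green below 0.006 m and z of die_green in the frame of insert_green below 0.009 m and horizontal distance between die_blue and insert_blue below 0.006 m and z of die_blue in the frame of insert_blue below 0.009 m and value of joint case_lid above 0.8 rad), for 0.2 s.
At the end, for the whole second after the job is handed in: Each die stands in the pocket of its own colour (centre within 6 mm of the pocket's, underside within 3 mm of the pocket floor, upright within 0.08 rad, at rest) and the lid is shut to within 0.04 rad (horizontal distance between die_red and insert_red below 0.006 m and z of die_red in the frame of insert_red below 0.009 m and angle between each of die_red, die_yellow, die_green, die_blue's own z axis and vertical below 0.08 rad and linear speed of each of die_red, die_yellow, die_green, die_blue below 0.02 m/s and horizontal distance between die_yellow and insert_yellow below 0.006 m and z of die_yellow in the frame of insert_yellow below 0.009 m and horizontal distance between die_green and insert_green below 0.006 m and z of die_green in the frame of insert_green below 0.009 m and horizontal distance between die_blue and insert_blue below 0.006 m and z of die_blue in the frame of insert_blue below 0.009 m and value of joint case_lid below 0.04 rad); the robot touches nothing.
It fails at once if a die is tipped over (more than 0.6 rad from upright) (angle between any of die_red, die_yellow, die_green, die_blue's own z axis and vertical above 0.6 rad).
It also fails if it takes over 120 s, if anything falls off the work surface, if the arm or the gripper's body presses on something with over 40 N, if the wrist force passes 120 N, or if a joint passes its speed limit or range.

## Working session

There is one attempt and no reset: what is moved stays moved. The work goes in short steps, Python scripts to look and compute and a tool call to move; the robot and the scene stay as the last step left them, time stands still between calls to the robot, and variables do not carry over. Pictures are saved under pics/ and viewed, at most 14 in all, crops included, and the job is handed in when it is done.

Besides the shell and the picture viewer there is one more tool, called after "Request:" in YAML: its name, and indented under it one key for each argument. play_rows: Moves the arm, as the interface text tells. Its arguments: {"type":"object","properties":{"fingers":{"type":"array","items":{"type":"number"}},"slide":{"type":"array","items":{"type":"array","items":{"type":"number"}}},"spin":{"type":"array","items":{"type":"number"}},"force":{"type":"number"}},"required":["fingers","slide","spin"]}

```bash
ls; mkdir -p pics
python3 - <<'E'
from rig import *
import cv2,numpy as np
for n in("side","top"):
    im=snapshot(n);cv2.imwrite(f"pics/{n}0.png",im[...,::-1]);p=camera_params(n);print(n,np.round(p["intrinsics"],1).tolist(),np.round(p["pose"],3).tolist(),[k for k in p])
o=get_obs();print(o["t"],o["eef_pos"],o["ee_rot"],o["finger_gap"])
E
```

```text
pics
side [[354.5, 0.0, 252.3], [0.0, 354.5, 190.7], [0.0, 0.0, 1.0]] [[-0.956, 0.19, -0.223, 0.357], [-0.293, -0.636, 0.714, 0.619], [-0.006, 0.748, 0.664, 0.653], [0.0, 0.0, 0.0, 1.0]] ['intrinsics', 'pose']
top [[393.2, 0.0, 257.7], [0.0, 393.2, 194.1], [0.0, 0.0, 1.0]] [[-0.011, 0.997, -0.076, 0.494], [-1.0, -0.012, -0.001, -0.014], [-0.002, 0.076, 0.997, 1.0], [0.0, 0.0, 0.0, 1.0]] ['intrinsics', 'pose']
0.1 [0.24682079 0.62750251 0.20144714] [-5.85239603e-01 -3.08611713e+00  3.00594783e-03] 0.08818427154731366
```

View pics/top0.png

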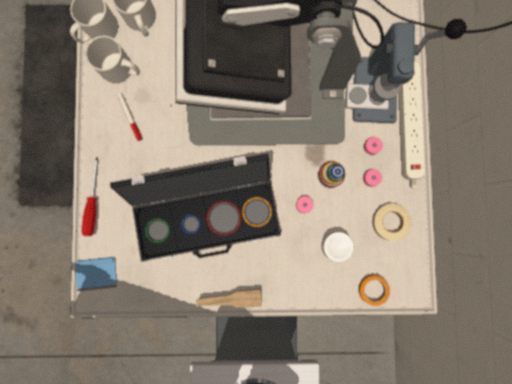

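View pics/side0.png

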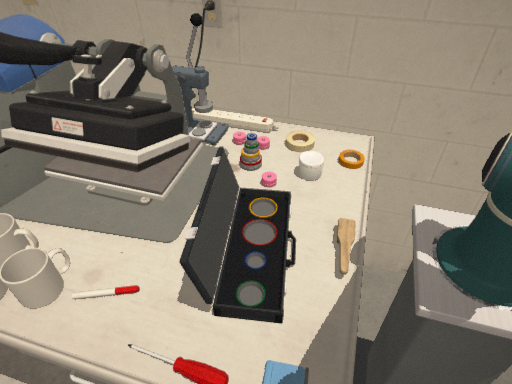

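Top view: the case has pockets from left to right green (158,230), blue (190,224), red (224,217) and yellow (257,212). The stack is at (332,174), and pink decoys are at (373,145), (372,178) and (305,204). The stack is the only multi-coloured ringed tower. The lid stands at the far (+x) side. Next I'll measure by colour masks.

```bash
cat > h.py <<'E'
from rig import *
import cv2,numpy as np
def ray(n,uv):
    p=camera_params(n);K=p["intrinsics"];T=p["pose"]
    d=np.array([(uv[0]-K[0,2])/K[0,0],-(uv[1]-K[1,2])/K[1,1],-1.])
    return T[:3,3],T[:3,:3]@d
def onz(n,uv,z):
    o,d=ray(n,uv);return o+d*(z-o[2])/d[2]
def proj(n,P):
    p=camera_params(n);K=p["intrinsics"];T=p["pose"]
    c=T[:3,:3].T@(np.asarray(P)-T[:3,3]);c=c/-c[2]
    return np.array([K[0,0]*c[0]+K[0,2],-K[1,1]*c[1]+K[1,2]])
HUE=dict(red=[(0,8),(172,180)],yellow=[(16,32)],green=[(45,85)],blue=[(98,125)])
def mask(im,c,s=90,v=40):
    h=cv2.cvtColor(im,cv2.COLOR_RGB2HSV);m=0
    for a,b in HUE[c]: m=m|cv2.inRange(h,(a,s,v),(b,255,255))
    return m
def ring(im,c,box,n,z,s=90):
    """Ring centre: mask points cast onto plane z, circle fit."""
    x0,y0,x1,y1=box;m=mask(im,c,s)[y0:y1,x0:x1]
    ys,xs=np.nonzero(m)
    P=np.array([onz(n,(x+x0,y+y0),z)[:2] for x,y in zip(xs,ys)])
    for _ in range(3):
        A=np.c_[2*P,np.ones(len(P))];s_=np.linalg.lstsq(A,(P**2).sum(1),rcond=None)[0]
        r=np.sqrt(s_[2]+s_[:2]@s_[:2]);e=abs(np.hypot(*(P-s_[:2]).T)-r)
        P=P[e<max(2*np.median(e),.002)]
    return s_[:2],r,len(P)
E
python3 - <<'E'
from h import *
t=cv2.imread("pics/top0.png")[...,::-1].copy();s=cv2.imread("pics/side0.png")[...,::-1].copy()
for c in HUE:
    for n,im,b in(("top",t,(135,180,280,260)),("side",s,(225,190,295,315))):
        r=ring(im,c,b,n,.02);print(c,n,np.round(r[0],4),round(r[1],4),r[2])
print("stack")
for c,z in zip(("blue","green","yellow","red"),(.104,.078,.052,.026)):
    for n,im,b in(("top",t,(315,158,350,190)),("side",s,(236,130,266,172))):
        x0,y0,x1,y1=b;ys,xs=np.nonzero(mask(im,c)[y0:y1,x0:x1]);
        r=ring(im,c,b,n,z);print(c,n,np.round(r[0],4),round(r[1],4),r[2],xs.min()+x0,xs.max()+x0,ys.min()+y0,ys.max()+y0)
a=cv2.resize(t[155:265,110:360],None,fx=3.2,fy=3.2,interpolation=2);b=cv2.resize(s[125:175,220:300],None,fx=5,fy=5,interpolation=2)
c=np.zeros((a.shape[0]+b.shape[0],800,3),np.uint8);c[:a.shape[0],:a.shape[1]]=a;c[a.shape[0]:,:b.shape[1]]=b
cv2.imwrite("pics/c1.png",c[...,::-1])
E
```

```text
red top [0.511  0.0736] 0.0414 278
red side [0.5119 0.0723] 0.0413 193
yellow top [ 0.5252 -0.0094] 0.0355 238
yellow side [ 0.5264 -0.0104] 0.0353 149
green top [0.482  0.2385] 0.0297 47
green side [0.4825 0.2379] 0.0291 142
blue top [0.4963 0.1563] 0.0237 98
blue side [0.4972 0.1556] 0.0234 101
stack
blue top [ 0.6117 -0.1905] 0.0095 9 331 339 165 177
blue side [ 0.6122 -0.1902] 0.012 21 247 256 134 139
green top [ 0.6137 -0.1969] 0.0181 9 328 336 171 180
green side [ 0.6128 -0.1901] 0.0163 24 245 257 144 148
yellow top [ 0.6163 -0.195 ] 0.0246 77 322 342 162 183
yellow side [ 0.6172 -0.1915] 0.0253 50 241 259 147 157
red top [ 0.6163 -0.1969] 0.0305 57 319 343 165 186
red side [ 0.645 -0.233] 0.0703 185 236 265 132 165
```

View pics/c1.png

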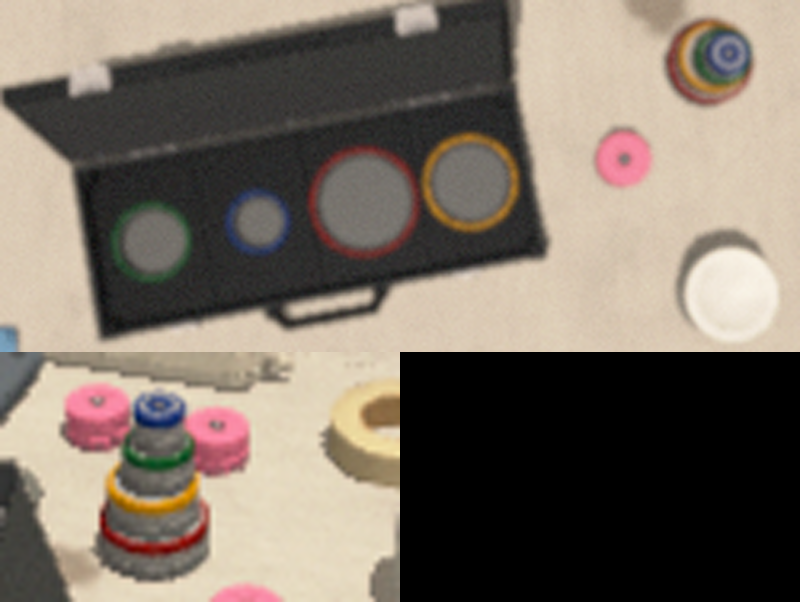

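The measurements agree across both views. The closing axis should lie along the case's length, about 100° in world. I'll travel to above the stack now.

Request:
play_rows:
  fingers: [88, 88, 88, 88, 88, 88, 88, 88]
  slide:
    - [0.2, -0.2, 1]
    - [0.4, -1, 1]
    - [0.4, -1, 1]
    - [0.4, -1, 1]
    - [0.4, -1, 0]
    - [0.4, -1, 0]
    - [0.4, -1, 0]
    - [0.4, -1, 0]
  spin: [0.5, 0.7, 0.7, 0.7, 0.7, 0.7, 0.7, 0.5]

```text
t: 0.77
eef_pos: [0.3222, 0.4467, 0.3024]
ee_rot: [0.272, -3.13, 0.0]
contact_force: [-0.5, -0.4, 0.2]
finger_gap: 0.0881
grip_force: 0.0
```

Request:
play_rows:
  fingers: [88, 88, 88, 88, 88, 88, 88, 88]
  slide:
    - [0.4, -1, 0]
    - [0.4, -1, 0]
    - [0.4, -1, 0]
    - [0.4, -1, 0]
    - [0.4, -1, 0]
    - [0.4, -1, 0]
    - [0.4, -1, 0]
    - [0.4, -1, 0]
  spin: [0, 0, 0, 0, 0, 0, 0, 0]

```text
t: 1.43
eef_pos: [0.402, 0.2468, 0.3022]
ee_rot: [0.267, -3.13, 0.0]
contact_force: [-0.8, -0.5, -0.4]
finger_gap: 0.0882
grip_force: 0.0
```

Request:
play_rows:
  fingers: [88, 88, 88, 88, 88, 88, 88, 88]
  slide:
    - [0.4, -1, 0]
    - [0.4, -1, 0]
    - [0.4, -1, 0]
    - [0.4, -1, 0]
    - [0.4, -1, 0]
    - [0.4, -1, 0]
    - [0.4, -1, 0]
    - [0.4, -1, 0]
  spin: [0, 0, 0, 0, 0, 0, 0, 0]

```text
t: 2.1
eef_pos: [0.4821, 0.0468, 0.3022]
ee_rot: [0.266, -3.13, -0.0]
contact_force: [-0.3, 0.6, -0.0]
finger_gap: 0.0876
grip_force: 0.0
```

Request:
play_rows:
  fingers: [88, 88, 88, 88, 88, 88, 88, 88]
  slide:
    - [0.6, -1, 0]
    - [0.6, -1, 0]
    - [0.6, -1, 0]
    - [0.6, -1, 0]
    - [0.6, -1, 0]
    - [0.6, -1, 0]
    - [0.4, -1, 0]
    - [0.2, -0.8, 0]
  spin: [0, 0, 0, 0, 0, 0, 0, 0]

```text
t: 2.77
eef_pos: [0.5877, -0.1487, 0.3015]
ee_rot: [0.265, -3.129, -0.0]
contact_force: [0.4, -0.2, 1.0]
finger_gap: 0.0878
grip_force: 0.0
```

Request:
play_rows:
  fingers: [88, 88, 88]
  slide:
    - [0.6, -1, 0]
    - [0.4, -0.7, 0]
    - [0, 0, 0]
  spin: [0, 0, 0]

```text
t: 3.02
eef_pos: [0.6129, -0.1926, 0.3011]
ee_rot: [0.262, -3.129, 0.001]
contact_force: [-0.2, -0.5, -0.0]
finger_gap: 0.0879
grip_force: 0.0
```

Run:
```python
from h import *
o=get_obs();p=camera_params("wrist");im=snapshot("wrist");cv2.imwrite("pics/w1.png",im[...,::-1])
print(o["eef_pos"],np.round(p["pose"],3).tolist(),p["intrinsics"][0])
for c,z in zip(("blue","green","yellow","red"),(.104,.078,.052,.026)):
    u=proj("wrist",(.613,-.191,z));print(c,u)
```

```text
[ 0.6128618  -0.19263266  0.30107659] [[-0.165, -0.948, -0.271, 0.543], [0.986, -0.159, -0.045, -0.205], [0.0, -0.275, 0.961, 0.484], [0.0, 0.0, 0.0, 1.0]] [308.44936406   0.         261.92001565]
blue [261.67354852 167.29506952]
green [261.65498247 163.65554402]
yellow [261.63854863 160.43399939]
red [261.62389964 157.56234133]
```

View pics/w1.png

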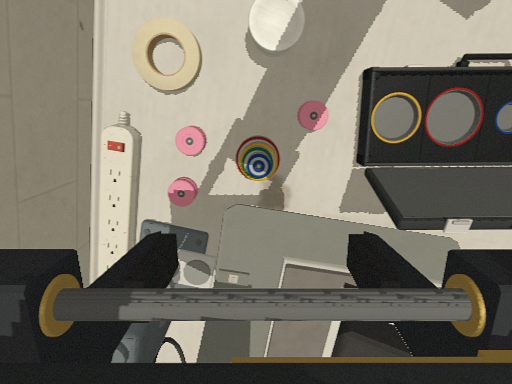

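Wrist view: the stack is at about (258,166), close to the predicted (262,167). The camera sits on the robot side, away from the lid. Next I'll measure the ring centres here.

Run:
```python
from h import *
im=cv2.imread("pics/w1.png")[...,::-1].copy()
for c,z in zip(("blue","green","yellow","red"),(.104,.078,.052,.026)):
    r=ring(im,c,(230,130,285,190),"wrist",z);print(c,np.round(r[0],4),round(r[1],4),r[2])
for c,b in(("yellow",(362,80,430,150)),("red",(415,80,492,150))):
    r=ring(im,c,b,"wrist",.02);print(c,np.round(r[0],4),round(r[1],4),r[2])
```

```text
blue [ 0.6117 -0.1955] 0.0135 160
green [ 0.6132 -0.1972] 0.0195 155
yellow [ 0.616  -0.1957] 0.0255 285
red [ 0.6159 -0.1969] 0.0314 195
yellow [ 0.5239 -0.0072] 0.0349 426
red [0.5094 0.0758] 0.041 465
```

Request:
play_rows:
  fingers: [70, 60, 60, 60, 60, 60, 60, 60]
  slide:
    - [0, -0.08, -1]
    - [0, 0, -1]
    - [0, 0, -1]
    - [0, 0, -1]
    - [0, 0, -1]
    - [0, 0, -1]
    - [0, 0, -1]
    - [0, 0, -0.8]
  spin: [0, 0, 0, 0, 0, 0, 0, 0]

```text
t: 3.73
eef_pos: [0.6105, -0.1896, 0.1054]
ee_rot: [0.267, -3.128, -0.002]
contact_force: [0.5, -0.4, -0.1]
finger_gap: 0.0594
grip_force: 0.0
```

Request:
play_rows:
  fingers: [60, 60, 36, 36, 36, 36, 26, 26]
  slide:
    - [0, 0, -0.4]
    - [0, 0, -0.2]
    - [0, 0, 0]
    - [0, 0, 0]
    - [0, 0, 0]
    - [0, 0, 0]
    - [0, 0, 0]
    - [0, 0, 0]
  spin: [0, 0, 0, 0, 0, 0, 0, 0]
  force: 15

```text
t: 4.4
eef_pos: [0.6127, -0.1916, 0.0936]
ee_rot: [-0.266, 3.129, -0.001]
contact_force: [-0.6, -0.6, -0.9]
finger_gap: 0.0268
grip_force: 0.0
```

Run:
```python
from h import *
o=get_obs();print(o["eef_pos"],o["finger_gap"],o["grip_force"])
s=snapshot("side");cv2.imwrite("pics/s2.png",cv2.resize(s[60:190,190:320],None,fx=4.5,fy=4.5,interpolation=2)[...,::-1])
```

```text
[ 0.61271128 -0.19160069  0.09361475] 0.026768582098988906 0.0
```

View pics/s2.png

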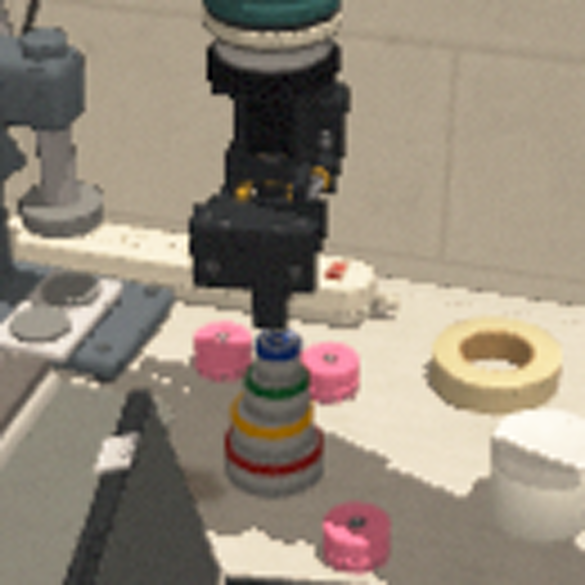

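Run:
```python
from h import *
print(proj("side",(.6127,-.1916,.0936)),proj("side",(.6127,-.1916,.12)),proj("side",(.613,-.192,.104)))
im=snapshot("wrist");t=snapshot("top")
a=cv2.resize(im[100:384,130:400],None,fx=1.5,fy=1.5);b=cv2.resize(t[130:230,280:390],None,fx=3.5,fy=3.5,interpolation=2)
h=max(a.shape[0],b.shape[0]);c=np.zeros((h,a.shape[1]+b.shape[1],3),np.uint8);c[:a.shape[0],:a.shape[1]]=a;c[:b.shape[0],a.shape[1]:]=b
cv2.imwrite("pics/w2.png",c[...,::-1]);print(proj("wrist",(.6127,-.1916,.0936)),c.shape)
```

```text
[251.17186797 139.4803584 ] [251.0928211  131.50202264] [251.08134381 136.27956033]
[262.25514349 224.904953  ] (426, 790, 3)
```

View pics/w2.png

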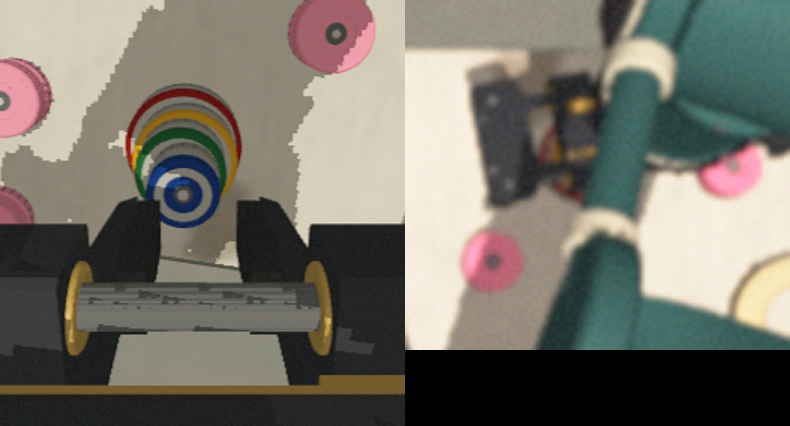

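The fingers closed just above the blue die. The tips look to be about 15–20 mm behind the nominal TCP, so the grasp point is what counts. Going to TCP z≈0.081 is safe under either reading, since the green top is at 0.078.

Request:
play_rows:
  fingers: [60, 60, 60, 60, 60, 60, 60, 60]
  slide:
    - [0, 0, 0]
    - [0, 0, 0]
    - [0, 0, 0]
    - [0, -0.08, -0.25]
    - [0, 0, -0.25]
    - [0, 0, 0]
    - [0, 0, 0]
    - [0, 0, 0]
  spin: [0, 0, 0, 0, 0, 0, 0, 0]

```text
t: 5.22
eef_pos: [0.6118, -0.1933, 0.0796]
ee_rot: [0.266, -3.13, -0.001]
contact_force: [0.5, 0.2, 0.1]
finger_gap: 0.0603
grip_force: 0.0
```

Request:
play_rows:
  fingers: [40, 40, 35, 30, 26, 26, 26, 26]
  slide:
    - [0, 0, 0]
    - [0, 0, 0]
    - [0, 0, 0]
    - [0, 0, 0]
    - [0, 0, 0]
    - [0, 0, 0]
    - [0, 0, 0]
    - [0, 0, 0]
  spin: [0, 0, 0, 0, 0, 0, 0, 0]

```text
t: 5.88
eef_pos: [0.6121, -0.1934, 0.0801]
ee_rot: [-0.266, 3.13, -0.0]
contact_force: [0.0, 0.3, -0.5]
finger_gap: 0.0259
grip_force: 0.0
```

Run:
```python
from h import *
o=get_obs();print(o["eef_pos"],o["finger_gap"],o["grip_force"])
s=snapshot("side");im=snapshot("wrist")
a=cv2.resize(im[130:260,180:350],None,fx=2.3,fy=2.3);b=cv2.resize(s[100:180,210:290],None,fx=4.8,fy=4.8,interpolation=2)
c=np.zeros((400,800,3),np.uint8);c[:a.shape[0],:a.shape[1]]=a;c[:b.shape[0],400:400+b.shape[1]]=b
cv2.imwrite("pics/w3.png",c[...,::-1])
```

```text
[ 0.61211644 -0.19337464  0.08013569] 0.025917861864307515 0.0
```

View pics/w3.png

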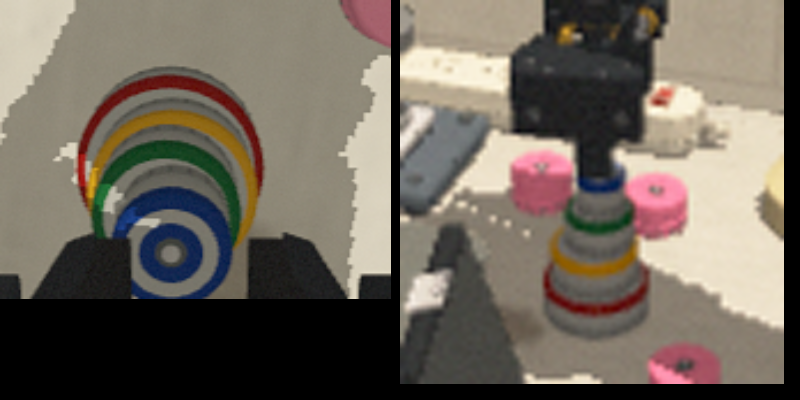

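The tips are still at the level of blue's top, about 23 mm above the nominal TCP, and the die sits about 4 mm further −y. I'll correct both and watch the force.

Request:
play_rows:
  fingers: [50, 50, 50, 50, 50, 50, 50, 50]
  slide:
    - [0, 0, 0]
    - [0, 0, 0]
    - [0, 0, 0]
    - [0, -0.16, 0]
    - [0, 0, -0.2]
    - [0, 0, -0.2]
    - [0, 0, -0.1]
    - [0, 0, 0]
  spin: [0, 0, 0, 0, 0, 0, 0, 0]

```text
t: 6.65
eef_pos: [0.6111, -0.197, 0.0662]
ee_rot: [0.266, -3.128, -0.002]
contact_force: [-0.5, 0.1, -0.8]
finger_gap: 0.0501
grip_force: 0.0
```

Request:
play_rows:
  fingers: [40, 36, 32, 28, 26, 26, 26, 26]
  slide:
    - [0, 0, 0]
    - [0, 0, 0]
    - [0, 0, 0]
    - [0, 0, 0]
    - [0, 0, 0]
    - [0, 0, 0]
    - [0, 0, 0]
    - [0, 0, 0]
  spin: [0, 0, 0, 0, 0, 0, 0, 0]

```text
t: 7.32
eef_pos: [0.6126, -0.1974, 0.0683]
ee_rot: [-0.266, 3.129, -0.001]
contact_force: [0.0, 0.6, 3.6]
finger_gap: 0.026
grip_force: 1.8
```

Run:
```python
from h import *
o=get_obs();print(o["eef_pos"],o["finger_gap"],o["grip_force"])
s=snapshot("side");im=snapshot("wrist")
a=cv2.resize(im[130:260,180:350],None,fx=2.3,fy=2.3);b=cv2.resize(s[100:180,210:290],None,fx=4.8,fy=4.8,interpolation=2)
c=np.zeros((400,800,3),np.uint8);c[:a.shape[0],:a.shape[1]]=a;c[:b.shape[0],400:400+b.shape[1]]=b
cv2.imwrite("pics/w4.png",c[...,::-1])
```

```text
[ 0.61263162 -0.19744493  0.06826157] 0.026017725971353732 1.8130913190543652
```

View pics/w4.png

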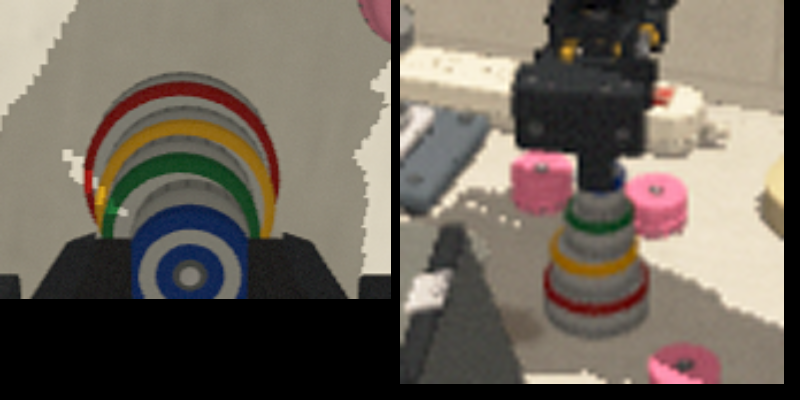

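The +3.6 N upward force shows the tips are on blue's top, which makes the tip height about TCP + 35 mm. The pixel gap of the fingers gives the same figure. I'll raise, open, and go to TCP z≈0.056 so the tips are about 12 mm above blue's underside.

Request:
play_rows:
  fingers: [30, 40, 50, 50, 50, 50, 50, 50]
  slide:
    - [0, 0, 0.2]
    - [0, 0, 0]
    - [0, 0, 0]
    - [0, 0, -0.2]
    - [0, 0, -0.2]
    - [0, 0, -0.2]
    - [0, 0, -0.08]
    - [0, 0, 0]
  spin: [0, 0, 0, 0, 0, 0, 0, 0]

```text
t: 8.08
eef_pos: [0.611, -0.197, 0.054]
ee_rot: [0.266, -3.128, -0.002]
contact_force: [-0.9, -0.6, 0.1]
finger_gap: 0.0499
grip_force: 0.0
```

Request:
play_rows:
  fingers: [40, 36, 32, 28, 26, 26, 26, 26]
  slide:
    - [0, 0, 0]
    - [0, 0, 0]
    - [0, 0, 0]
    - [0, 0, 0]
    - [0, 0, 0]
    - [0, 0, 0]
    - [0, 0, 0]
    - [0, 0, 0]
  spin: [0, 0, 0, 0, 0, 0, 0, 0]

```text
t: 8.75
eef_pos: [0.6124, -0.1975, 0.0559]
ee_rot: [-0.266, 3.13, -0.0]
contact_force: [-0.4, 0.2, 0.9]
finger_gap: 0.0296
grip_force: 15.0
```

Request:
play_rows:
  fingers: [26, 26, 26, 26, 26, 26, 26, 26]
  slide:
    - [0, 0, 0.3]
    - [0, 0, 0.7]
    - [0, 0, 0.7]
    - [-0.4, 0, 0]
    - [-0.8, 0, 0]
    - [-0.8, 0.2, 0]
    - [-0.2, 0.6, 0]
    - [-0.2, 1, 0]
  spin: [0, 0, 0, 0, 0, 0, 0, 0]

```text
t: 9.42
eef_pos: [0.5505, -0.1529, 0.0975]
ee_rot: [0.262, -3.13, 0.0]
contact_force: [0.5, 1.1, -0.0]
finger_gap: 0.029
grip_force: 15.0
```

Request:
play_rows:
  fingers: [26, 26, 26, 26, 26, 26, 26, 26]
  slide:
    - [-0.18, 1, 0]
    - [-0.18, 1, 0]
    - [-0.18, 1, 0]
    - [-0.18, 1, 0]
    - [-0.18, 1, 0]
    - [-0.18, 1, 0]
    - [-0.18, 1, 0]
    - [-0.18, 1, 0]
  spin: [0, 0, 0, 0, 0, 0, 0, 0]

```text
t: 10.08
eef_pos: [0.515, 0.0494, 0.0977]
ee_rot: [0.266, -3.13, -0.001]
contact_force: [-0.0, -0.7, -0.6]
finger_gap: 0.0293
grip_force: 15.0
```

Request:
play_rows:
  fingers: [26, 26, 26, 26, 26, 26, 26]
  slide:
    - [-0.18, 1, 0]
    - [-0.18, 1, 0]
    - [-0.18, 1, 0]
    - [-0.1, 0.8, 0]
    - [0, 0.5, 0]
    - [0, 0, 0]
    - [0, 0, 0]
  spin: [0, 0, 0, 0, 0, 0, 0]

```text
t: 10.67
eef_pos: [0.4998, 0.1554, 0.0979]
ee_rot: [0.269, -3.13, 0.001]
contact_force: [0.2, -0.6, -0.0]
finger_gap: 0.0293
grip_force: 15.0
```

Run:
```python
from h import *
o=get_obs();print(o["eef_pos"],o["finger_gap"],o["grip_force"])
im=snapshot("wrist");cv2.imwrite("pics/w5.png",im[...,::-1])
for c,P in dict(blue=(.497,.156,.02),green=(.482,.238,.02),red=(.5115,.073,.02)).items(): print(c,proj("wrist",P))
```

```text
[0.49980544 0.15543309 0.09785247] 0.02930771956178255 14.999937415122986
blue [264.34193139 188.57070043]
green [359.78572976 187.49465678]
red [167.98487726 188.91375143]
```

View pics/w5.png

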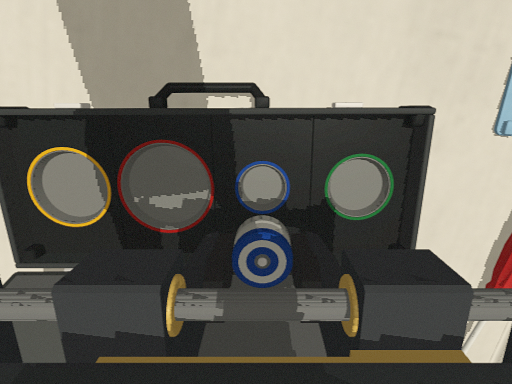

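Wrist view: the blue die is held upright at (262,262) and the blue pocket is at (263,187). Next, a measurement of the pockets and the held die in this view.

Run:
```python
from h import *
im=cv2.imread("pics/w5.png")[...,::-1].copy()
for c,b in(("blue",(225,150,300,214)),("green",(315,145,405,230)),("red",(110,130,220,240)),("yellow",(15,140,118,235))):
    r=ring(im,c,b,"wrist",.02);print(c,np.round(r[0],4),round(r[1],4),r[2])
r=ring(im,"blue",(225,222,300,295),"wrist",.146);print("die",np.round(r[0],4),round(r[1],4),r[2])
```

```text
blue [0.4964 0.1538] 0.0228 543
green [0.4821 0.237 ] 0.0288 661
red [0.5108 0.0707] 0.0408 1087Traceback (most recent call last):
  File "<stdin>", line 4, in <module>
  File "h.py", line 22, in ring
    P=np.array([onz(n,(x+x0,y+y0),z)[:2] for x,y in zip(xs,ys)])
                ~~~^^^^^^^^^^^^^^^^^
  File "h.py", line 8, in onz
    o,d=ray(n,uv);return o+d*(z-o[2])/d[2]
        ~~~^^^^^^
  File "h.py", line 4, in ray
    p=camera_params(n);K=p["intrinsics"];T=p["pose"]
ValueError: time passes only in moves, steps and waits
```

```bash
sed -i 's/^def ray(n,uv):/C={}\ndef cam(n):\n    if n not in C: C[n]=camera_params(n)\n    return C[n]\ndef ray(n,uv):/; s/p=camera_params(n);/p=cam(n);/' h.py
python3 - <<'E'
from h import *
im=cv2.imread("pics/w5.png")[...,::-1].copy()
for z in(.14,.146,.152):
    r=ring(im,"blue",(225,222,300,295),"wrist",z);print("die",z,np.round(r[0],4),round(r[1],4),r[2])
E
```

```text
die 0.14 [0.5029 0.1548] 0.0143 1087
die 0.146 [0.4997 0.1543] 0.0137 1102
die 0.152 [0.4966 0.1537] 0.0131 1123
```

Request:
play_rows:
  fingers: [26, 26, 26, 26, 26, 26, 26, 26]
  slide:
    - [-0.13, -0.02, -0.5]
    - [0, 0, -1]
    - [0, 0, -1]
    - [0, 0, -0.7]
    - [0, 0, -0.5]
    - [0, 0, -0.3]
    - [0, 0, -0.2]
    - [0, 0, 0]
  spin: [0, 0, 0, 0, 0, 0, 0, 0]

```text
t: 11.38
eef_pos: [0.4964, 0.1537, -0.0077]
ee_rot: [0.264, -3.129, 0.001]
contact_force: [-0.7, -0.1, -0.0]
finger_gap: 0.0291
grip_force: 15.0
```

Request:
play_rows:
  fingers: [26, 26, 26]
  slide:
    - [0, 0, -0.1]
    - [0, 0, 0]
    - [0, 0, 0]
  spin: [0, 0, 0]

```text
t: 11.63
eef_pos: [0.4976, 0.1548, -0.0086]
ee_rot: [-0.266, 3.129, 0.0]
contact_force: [-0.7, -0.5, -0.2]
finger_gap: 0.0294
grip_force: 15.0
```

Request:
play_rows:
  fingers: [26, 26, 26, 34, 38, 38, 38, 38]
  slide:
    - [0, 0, -0.06]
    - [0, 0, -0.04]
    - [0, 0, 0]
    - [0, 0, 0]
    - [0, 0, 0]
    - [0, 0, 0]
    - [0, 0, 0]
    - [0, 0, 0.1]
  spin: [0, 0, 0, 0, 0, 0, 0, 0]

```text
t: 12.3
eef_pos: [0.4962, 0.1545, -0.0099]
ee_rot: [0.266, -3.129, 0.0]
contact_force: [-0.5, -1.0, 0.3]
finger_gap: 0.0379
grip_force: 0.0
```

Request:
play_rows:
  fingers: [38, 50, 60, 60, 60, 60, 60]
  slide:
    - [0, 0, 0.4]
    - [0, 0, 1]
    - [0, 0, 1]
    - [0, 0, 1]
    - [0, 0, 1]
    - [0, 0, 0]
    - [0, 0, 0]
  spin: [0, 0, 0, 0, 0, 0, 0]

```text
t: 12.88
eef_pos: [0.4987, 0.1551, 0.1032]
ee_rot: [-0.266, 3.125, 0.001]
contact_force: [-0.2, 0.4, -0.1]
finger_gap: 0.0598
grip_force: 0.0
```

Run:
```python
from h import *
o=get_obs();print(o["eef_pos"]);t=camera_params("wrist")
im=snapshot("wrist");cv2.imwrite("pics/w6.png",im[...,::-1])
for z in(.02,.037):
  r=ring(im,"blue",(235,140,290,240),"wrist",z);print(z,r)
s=snapshot("side");a=cv2.resize(s[180:325,180:310],None,fx=4,fy=4,interpolation=2)
b=im[120:300,200:340];b=cv2.resize(b,None,fx=2,fy=2)
c=np.zeros((580,800,3),np.uint8);c[:a.shape[0],:a.shape[1]]=a;c[:b.shape[0],520:]=b
cv2.imwrite("pics/w6c.png",c[...,::-1])
```

```text
[0.49870944 0.15514801 0.1032104 ]
0.02 (array([0.49270656, 0.15382928]), np.float64(0.021334597820604193), 608)
0.037 (array([0.48846435, 0.15307806]), np.float64(0.01996199560197432), 608)
```

View pics/w6c.png

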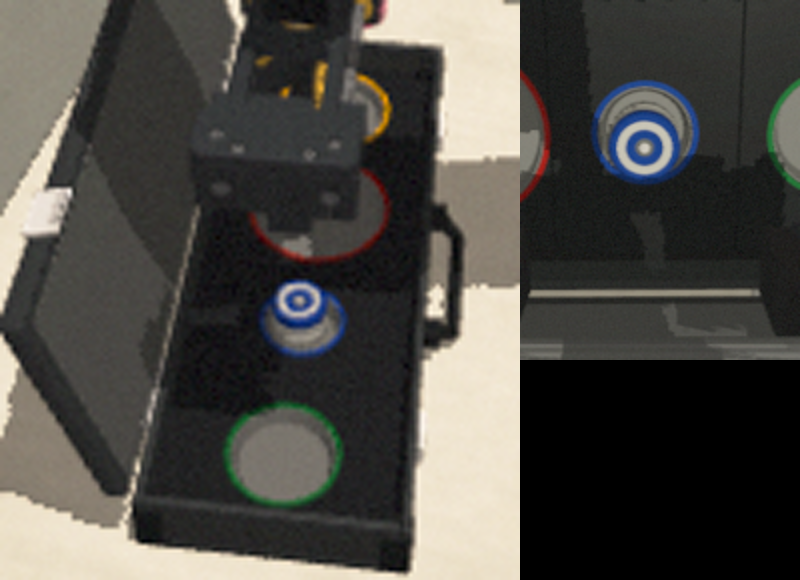

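Blue is seated: it is concentric and low inside its ring at crop (300,300). Going back for green.

Request:
play_rows:
  fingers: [65, 65, 65, 65, 65, 65, 65, 65]
  slide:
    - [0.18, -1, 0]
    - [0.18, -1, 0]
    - [0.18, -1, 0]
    - [0.18, -1, 0]
    - [0.18, -1, 0]
    - [0.18, -1, 0]
    - [0.18, -1, 0]
    - [0.18, -1, 0]
  spin: [0, 0, 0, 0, 0, 0, 0, 0]

```text
t: 13.65
eef_pos: [0.5311, -0.0464, 0.0984]
ee_rot: [0.266, -3.126, -0.001]
contact_force: [0.2, 0.6, 0.4]
finger_gap: 0.0651
grip_force: 0.0
```

Request:
play_rows:
  fingers: [65, 65, 65, 65, 65, 65, 65, 65]
  slide:
    - [0.18, -1, 0]
    - [0.18, -1, 0]
    - [0.18, -1, 0]
    - [0.5, -1, 0]
    - [0.7, -1, 0]
    - [0.7, -0.8, 0]
    - [0.7, -0.3, 0]
    - [0, 0, 0]
  spin: [0, 0, 0, 0, 0, 0, 0, 0]

```text
t: 14.32
eef_pos: [0.6127, -0.1998, 0.0985]
ee_rot: [0.263, -3.13, -0.0]
contact_force: [1.1, -0.7, 0.6]
finger_gap: 0.0652
grip_force: 0.0
```

Run:
```python
from h import *
o=get_obs();print(o["eef_pos"]);cam("wrist")
im=snapshot("wrist");cv2.imwrite("pics/w7.png",im[...,::-1])
for c,z in zip(("green","yellow","red"),(.078,.052,.026)):
    u=proj("wrist",(.614,-.197,z)).astype(int);r=ring(im,c,(u[0]-45,u[1]-45,u[0]+45,u[1]+45),"wrist",z);print(c,np.round(r[0],4),round(r[1],4),r[2])
```

```text
[ 0.61266491 -0.19979185  0.09845745]
green [ 0.6138 -0.1998] 0.0195 710
yellow [ 0.6167 -0.1982] 0.0256 620
red [ 0.6162 -0.1997] 0.0312 535
```

Request:
play_rows:
  fingers: [65, 65, 65, 65, 65, 55, 50, 46]
  slide:
    - [0.04, 0, -0.5]
    - [0, 0, -0.8]
    - [0, 0, -0.8]
    - [0, 0, -0.4]
    - [0, 0, -0.22]
    - [0, 0, 0]
    - [0, 0, 0]
    - [0, 0, 0]
  spin: [0, 0, 0, 0, 0, 0, 0, 0]

```text
t: 15.03
eef_pos: [0.6131, -0.198, 0.0338]
ee_rot: [-0.267, 3.129, -0.001]
contact_force: [0.2, 0.2, 0.9]
finger_gap: 0.0475
grip_force: 0.0
```

Request:
play_rows:
  fingers: [42, 38, 38, 38]
  slide:
    - [0, 0, 0]
    - [0, 0, 0]
    - [0, 0, 0]
    - [0, 0, 0]
  spin: [0, 0, 0, 0]
  force: 20

```text
t: 15.37
eef_pos: [0.6134, -0.1982, 0.034]
ee_rot: [-0.266, 3.128, -0.001]
contact_force: [0.2, 0.8, 4.3]
finger_gap: 0.0408
grip_force: 20.0
```

Request:
play_rows:
  fingers: [38, 38, 38, 38]
  slide:
    - [0, 0, 0]
    - [0, 0, 0.2]
    - [0, 0, 0.3]
    - [0, 0, 0]
  spin: [0, 0, 0, 0]

```text
t: 15.7
eef_pos: [0.6129, -0.1981, 0.0464]
ee_rot: [-0.266, 3.129, -0.001]
contact_force: [1.0, -0.2, -0.3]
finger_gap: 0.0408
grip_force: 20.0
```

Run:
```python
from h import *
o=get_obs();print(o["eef_pos"],o["finger_gap"],o["grip_force"],o["contact_force"])
im=snapshot("wrist");s=snapshot("side")
a=cv2.resize(im[100:290,160:370],None,fx=1.9,fy=1.9);b=cv2.resize(s[100:180,210:290],None,fx=4.8,fy=4.8,interpolation=2)
c=np.zeros((400,800,3),np.uint8);c[:a.shape[0],:a.shape[1]]=a;c[:b.shape[0],400:400+b.shape[1]]=b
cv2.imwrite("pics/w8.png",c[...,::-1])
```

```text
[ 0.61294251 -0.19812695  0.04636986] 0.04080597796708894 19.999767243862152 [ 0.96811862 -0.24602241 -0.257846  ]
```

View pics/w8.png

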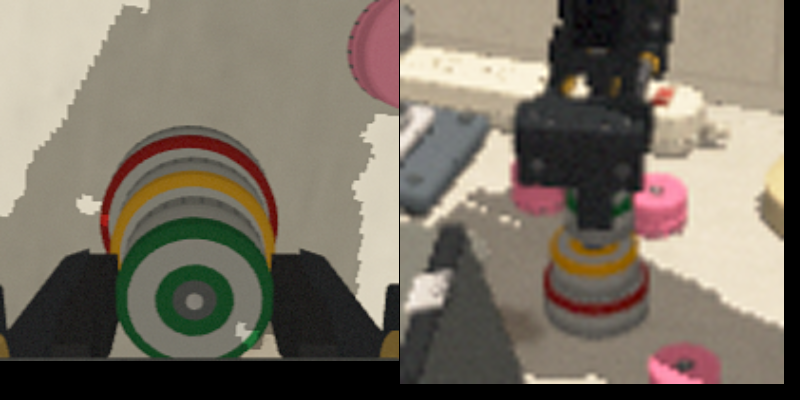

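Green is held upright and lifted clear of the stack. Carrying it to its pocket.

Request:
play_rows:
  fingers: [38, 38, 38, 38, 38, 38, 38, 38]
  slide:
    - [0, 0, 0.95]
    - [0, 0, 1]
    - [-0.8, 0, 0]
    - [-0.8, 0.2, 0]
    - [-0.8, 0.5, 0]
    - [-0.18, 1, 0]
    - [-0.18, 1, 0]
    - [-0.18, 1, 0]
  spin: [0, 0, 0, 0, 0, 0, 0, 0]

```text
t: 16.47
eef_pos: [0.5378, -0.1047, 0.0934]
ee_rot: [0.264, -3.13, -0.0]
contact_force: [0.7, 0.2, 0.2]
finger_gap: 0.0413
grip_force: 20.0
```

Request:
play_rows:
  fingers: [38, 38, 38, 38, 38, 38, 38, 38]
  slide:
    - [-0.18, 1, 0]
    - [-0.18, 1, 0]
    - [-0.18, 1, 0]
    - [-0.18, 1, 0]
    - [-0.18, 1, 0]
    - [-0.18, 1, 0]
    - [-0.18, 1, 0]
    - [-0.18, 1, 0]
  spin: [0, 0, 0, 0, 0, 0, 0, 0]

```text
t: 17.13
eef_pos: [0.5021, 0.0957, 0.0935]
ee_rot: [0.266, -3.13, 0.0]
contact_force: [0.2, -0.1, -1.3]
finger_gap: 0.041
grip_force: 20.0
```

Request:
play_rows:
  fingers: [38, 38, 38, 38, 38, 38, 38, 38]
  slide:
    - [-0.18, 1, 0]
    - [-0.18, 1, 0]
    - [-0.18, 1, 0]
    - [-0.18, 1, 0]
    - [-0.1, 0.7, 0]
    - [0, 0, 0]
    - [0, 0, 0]
    - [0, 0, 0]
  spin: [0, 0, 0, 0, 0, 0, 0, 0]

```text
t: 17.8
eef_pos: [0.4821, 0.2115, 0.0935]
ee_rot: [0.267, -3.13, 0.001]
contact_force: [-0.2, 0.1, -0.5]
finger_gap: 0.0408
grip_force: 20.0
```

Run:
```python
from h import *
o=get_obs();print(o["eef_pos"],o["finger_gap"]);cam("wrist")
im=snapshot("wrist");cv2.imwrite("pics/w9.png",im[...,::-1])
for P,z in(((.482,.2375,.02),.02),((o["eef_pos"][0],o["eef_pos"][1],.139),o["eef_pos"][2]+.018+.026)):
    u=proj("wrist",P).astype(int);d=37;y1=u[1]+d
    r=ring(im,"green",(u[0]-55,u[1]-d,u[0]+55,y1),"wrist",z);print(u,np.round(r[0],4),round(r[1],4),r[2])
```

```text
[0.48208688 0.21148232 0.09349835] 0.04076246125451159
[291 197] [0.484  0.2341] 0.0305 694
[262 257] [0.4814 0.2111] 0.0185 1248
```

Request:
play_rows:
  fingers: [38, 38, 38, 38, 38, 38, 38, 38]
  slide:
    - [0, 0.6, 0]
    - [0, 0.4, 0]
    - [0, 0, -0.8]
    - [0, 0, -1]
    - [0, 0, -0.9]
    - [0, 0, -0.6]
    - [0, 0, -0.3]
    - [0, 0, 0]
  spin: [0, 0, 0, 0, 0, 0, 0, 0]

```text
t: 18.52
eef_pos: [0.4808, 0.2359, 0.0018]
ee_rot: [0.265, -3.127, 0.002]
contact_force: [-0.6, -0.3, -1.0]
finger_gap: 0.0409
grip_force: 20.0
```

Request:
play_rows:
  fingers: [38, 38, 38, 38]
  slide:
    - [0, 0, -0.1]
    - [0, 0, -0.1]
    - [0, 0, 0]
    - [0, 0, 0]
  spin: [0, 0, 0, 0]

```text
t: 18.85
eef_pos: [0.4832, 0.2374, -0.0002]
ee_rot: [-0.266, 3.129, 0.001]
contact_force: [-0.2, 0.3, 0.2]
finger_gap: 0.0411
grip_force: 20.0
```

Request:
play_rows:
  fingers: [38, 38, 38, 38]
  slide:
    - [0, 0, -0.1]
    - [0, 0, -0.1]
    - [0, 0, -0.05]
    - [0, 0, 0]
  spin: [0, 0, 0, 0]

```text
t: 19.18
eef_pos: [0.4825, 0.2373, -0.007]
ee_rot: [-0.266, 3.13, 0.0]
contact_force: [-1.6, -1.3, 3.1]
finger_gap: 0.0411
grip_force: 20.0
```

Request:
play_rows:
  fingers: [42, 45, 45, 45, 45, 45, 45, 45]
  slide:
    - [0, 0, 0]
    - [0, 0, 0]
    - [0, 0, 0]
    - [0, 0, 0]
    - [0, 0, 0.2]
    - [0, 0, 0.8]
    - [0, 0, 1]
    - [0, 0, 1]
  spin: [0, 0, 0, 0, 0, 0, 0, 0]

```text
t: 19.85
eef_pos: [0.4815, 0.2368, 0.0679]
ee_rot: [0.266, -3.128, 0.001]
contact_force: [-0.4, 1.1, 0.6]
finger_gap: 0.0449
grip_force: 0.0
```

Request:
play_rows:
  fingers: [76, 76, 76, 76, 76, 76, 76, 76]
  slide:
    - [0, 0, 1]
    - [0.18, -1, 0]
    - [0.18, -1, 0]
    - [0.18, -1, 0]
    - [0.18, -1, 0]
    - [0.18, -1, 0]
    - [0, -0.5, 0]
    - [0, 0, 0]
  spin: [0, 0, 0, 0, 0, 0, 0, 0]

```text
t: 20.52
eef_pos: [0.5048, 0.0977, 0.0928]
ee_rot: [0.262, -3.131, 0.001]
contact_force: [0.4, 0.7, -0.4]
finger_gap: 0.0759
grip_force: 0.0
```

Run:
```python
from h import *
o=get_obs();print(o["eef_pos"],o["finger_gap"])
s=snapshot("side");cv2.imwrite("pics/s10.png",cv2.resize(s[180:325,180:310],None,fx=4,fy=4,interpolation=2)[...,::-1])
for z in(.02,.037):print(z,proj("side",(.482,.238,z)),proj("side",(.497,.156,z)))
t=snapshot("top");cv2.imwrite("pics/t10.png",t[...,::-1])
m=mask(s,"green")[260:320,225:275];ys,xs=np.nonzero(m);print(len(xs))
```

```text
[0.50484003 0.09770624 0.0927985 ] 0.07587685109924688
0.02 [250.54627831 292.859608  ] [255.0660746  259.84982204]
0.037 [250.46527298 288.12923611] [255.05772425 255.01594311]
258
```

View pics/s10.png

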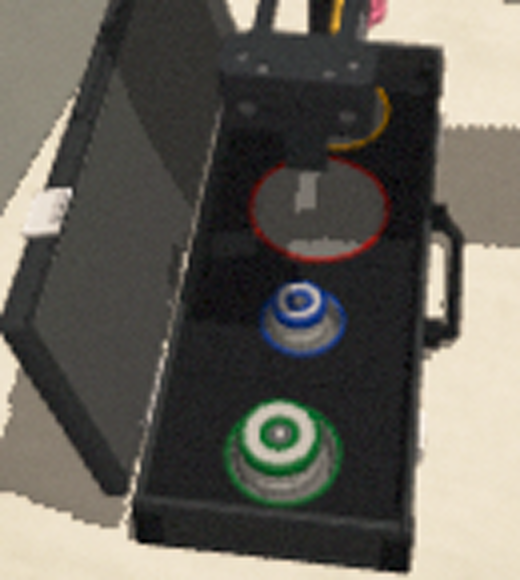

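Green's top is at (250,288), exactly where a seated die projects. Next, yellow.

Request:
play_rows:
  fingers: [78, 78, 78, 78, 78, 78, 78, 78]
  slide:
    - [0.18, -1, 0]
    - [0.18, -1, 0]
    - [0.18, -1, 0]
    - [0.18, -1, 0]
    - [0.18, -1, 0]
    - [0.18, -1, 0]
    - [0.18, -1, 0]
    - [0.18, -1, 0]
  spin: [0, 0, 0, 0, 0, 0, 0, 0]

```text
t: 21.28
eef_pos: [0.5413, -0.0998, 0.0926]
ee_rot: [-0.269, 3.13, 0.001]
contact_force: [-0.5, 0.3, -0.4]
finger_gap: 0.0779
grip_force: 0.0
```

Request:
play_rows:
  fingers: [78, 78, 78, 78, 78, 78, 78]
  slide:
    - [0.5, -1, 0]
    - [0.7, -1, 0]
    - [0.7, -1, 0]
    - [0.7, -0.6, 0]
    - [0.4, -0.2, 0]
    - [0, 0, 0]
    - [0, 0, 0]
  spin: [0, 0, 0, 0, 0, 0, 0]

```text
t: 21.87
eef_pos: [0.6158, -0.1937, 0.092]
ee_rot: [0.268, -3.129, -0.002]
contact_force: [-0.4, -0.1, 0.0]
finger_gap: 0.0779
grip_force: 0.0
```

```bash
cat > st.py <<'E'
from h import *
o=get_obs();print(o["eef_pos"]);cam("wrist")
im=snapshot("wrist")
for c,z in zip(("yellow","red"),(.052,.026)):
    u=proj("wrist",(.615,-.199,z)).astype(int);r=ring(im,c,(u[0]-55,u[1]-55,u[0]+55,u[1]+55),"wrist",z);print(c,np.round(r[0],4),round(r[1],4),r[2])
E
python3 st.py
```

```text
[ 0.61581288 -0.19370141  0.09204979]
yellow [ 0.6156 -0.1984] 0.0206 1829
red [ 0.6163 -0.1999] 0.0312 567
```

Request:
play_rows:
  fingers: [78, 78, 78, 78, 78, 78, 78, 78]
  slide:
    - [0.02, -0.2, 0]
    - [0, 0, -0.8]
    - [0, 0, -1]
    - [0, 0, -0.9]
    - [0, 0, -0.5]
    - [0, 0, -0.3]
    - [0, 0, 0]
    - [0, 0, 0]
  spin: [0, 0, 0, 0, 0, 0, 0, 0]

```text
t: 22.58
eef_pos: [0.6165, -0.2002, 0.0055]
ee_rot: [-0.267, 3.13, -0.0]
contact_force: [-0.1, 0.1, 1.4]
finger_gap: 0.0777
grip_force: 0.0
```

Request:
play_rows:
  fingers: [70, 64, 60, 56, 50, 50, 50, 50]
  slide:
    - [0, 0, 0]
    - [0, 0, 0]
    - [0, 0, 0]
    - [0, 0, 0]
    - [0, 0, 0]
    - [0, 0, 0]
    - [0, 0, 0]
    - [0, 0, 0]
  spin: [0, 0, 0, 0, 0, 0, 0, 0]
  force: 25

```text
t: 23.25
eef_pos: [0.6169, -0.2003, 0.006]
ee_rot: [-0.266, 3.129, -0.0]
contact_force: [-1.2, 2.2, 4.7]
finger_gap: 0.0529
grip_force: 25.0
```

Request:
play_rows:
  fingers: [50, 50, 50, 50, 50, 50, 50, 50]
  slide:
    - [0, 0, 0.3]
    - [0, 0, 0.8]
    - [0, 0, 1]
    - [-0.6, 0, 0.4]
    - [-0.8, 0, 0]
    - [-0.8, 0.3, 0]
    - [-0.2, 1, 0]
    - [-0.2, 1, 0]
  spin: [0, 0, 0, 0, 0, 0, 0, 0]

```text
t: 23.92
eef_pos: [0.5496, -0.1432, 0.0672]
ee_rot: [0.262, -3.129, 0.0]
contact_force: [1.4, 0.1, -0.9]
finger_gap: 0.0533
grip_force: 25.0
```

Request:
play_rows:
  fingers: [50, 50, 50, 50, 50, 50, 50, 50]
  slide:
    - [-0.2, 1, 0]
    - [-0.2, 1, 0]
    - [-0.2, 1, 0]
    - [-0.2, 1, 0]
    - [-0.2, 0.8, 0]
    - [-0.2, 0.5, 0]
    - [0, 0, 0]
    - [0, 0, 0]
  spin: [0, 0, 0, 0, 0, 0, 0, 0]

```text
t: 24.58
eef_pos: [0.521, -0.0104, 0.0674]
ee_rot: [0.269, -3.13, 0.001]
contact_force: [0.8, -0.6, -0.9]
finger_gap: 0.0532
grip_force: 25.0
```

Run:
```python
from h import *
o=get_obs();print(o["eef_pos"],o["finger_gap"],o["grip_force"]);cam("wrist")
im=snapshot("wrist");cv2.imwrite("pics/w11.png",im[...,::-1])
for c,P in dict(red=(.5115,.073,.02),blue=(.497,.156,.02)).items():
    u=proj("wrist",P).astype(int);print(u)
    r=ring(im,c,(max(u[0]-60,0),max(u[1]-60,0),min(512,u[0]+60),u[1]+60),"wrist",.02);print(c,np.round(r[0],4),round(r[1],4),r[2])
```

```text
[ 0.52101227 -0.01036023  0.06744999] 0.053158386562918866 24.999700784683228
[368 207]
red [0.511  0.0722] 0.0409 1142
[476 207]
blue [0.4963 0.1552] 0.0222 650
```

Request:
play_rows:
  fingers: [50, 50, 50, 50, 50, 50, 50, 50]
  slide:
    - [0.18, 0, 0]
    - [0, 0, -0.7]
    - [0, 0, -0.9]
    - [0, 0, -0.7]
    - [0, 0, -0.35]
    - [0, 0, -0.1]
    - [0, 0, 0]
    - [0, 0, 0]
  spin: [0, 0, 0, 0, 0, 0, 0, 0]

```text
t: 25.3
eef_pos: [0.5269, -0.0108, -0.0004]
ee_rot: [-0.265, 3.129, -0.0]
contact_force: [0.5, -0.2, -2.2]
finger_gap: 0.053
grip_force: 25.0
```

Request:
play_rows:
  fingers: [50, 50, 50, 50, 50, 50]
  slide:
    - [0, 0, -0.08]
    - [0, 0, -0.08]
    - [0, 0, -0.08]
    - [0, 0, -0.04]
    - [0, 0, 0]
    - [0, 0, 0]
  spin: [0, 0, 0, 0, 0, 0]

```text
t: 25.8
eef_pos: [0.5258, -0.0103, -0.0081]
ee_rot: [-0.266, 3.13, -0.0]
contact_force: [0.2, 0.1, -0.8]
finger_gap: 0.0534
grip_force: 25.0
```

Slightly lower, then release.

Request:
play_rows:
  fingers: [50, 50, 50, 54, 60, 60, 60, 60]
  slide:
    - [0, 0, -0.04]
    - [0, 0, -0.02]
    - [0, 0, 0]
    - [0, 0, 0]
    - [0, 0, 0]
    - [0, 0, 0]
    - [0, 0, 0]
    - [0, 0, 0.3]
  spin: [0, 0, 0, 0, 0, 0, 0, 0]

```text
t: 26.47
eef_pos: [0.5244, -0.0088, -0.0034]
ee_rot: [0.266, -3.128, -0.004]
contact_force: [-1.2, 3.0, -1.3]
finger_gap: 0.0597
grip_force: 1.4
```

Request:
play_rows:
  fingers: [60, 60, 88, 88, 88, 88, 88, 88]
  slide:
    - [0, 0, 1]
    - [0, 0, 1]
    - [0, 0, 1]
    - [0.2, -1, 0.5]
    - [0.2, -1, 0]
    - [0.3, -1, 0]
    - [0.3, -1, 0]
    - [0.5, -1, 0]
  spin: [0, 0, 0, 0, 0, 0, 0, 0]

```text
t: 27.13
eef_pos: [0.5632, -0.1366, 0.0855]
ee_rot: [-0.267, 3.13, -0.0]
contact_force: [0.1, 0.5, 0.7]
finger_gap: 0.0876
grip_force: 0.0
```

Request:
play_rows:
  fingers: [88, 88, 88, 88, 88, 88]
  slide:
    - [0.7, -1, 0]
    - [0.7, -1, 0]
    - [0.6, -0.4, 0]
    - [0.1, -0.1, 0]
    - [0, 0, 0]
    - [0, 0, 0]
  spin: [0, 0, 0, 0, 0, 0]

```text
t: 27.63
eef_pos: [0.615, -0.1973, 0.0848]
ee_rot: [0.266, -3.129, -0.001]
contact_force: [-0.1, 0.0, 0.7]
finger_gap: 0.0878
grip_force: 0.0
```

```bash
python3 st.py;  python3 - <<'E'
from h import *
t=snapshot("top");s=snapshot("side")
for n,im in(("top",t),("side",s)):
    u=proj(n,(.5258,-.01,.037)).astype(int);r=ring(im,"yellow",(u[0]-12,u[1]-12,u[0]+12,u[1]+12),n,.037);print(n,u,r)
cv2.imwrite("pics/t12.png",t[...,::-1]);cv2.imwrite("pics/s12.png",s[...,::-1])
E
```

```text
[ 0.61503073 -0.19729565  0.08475314]
top [256 210] (array([ 0.52876879, -0.00691884]), np.float64(0.027832499141269836), 170)
side [263 202] (array([ 0.527038  , -0.00726147]), np.float64(0.025919723644906318), 129)Traceback (most recent call last):
  File "st.py", line 5, in <module>
    u=proj("wrist",(.615,-.199,z)).astype(int);r=ring(im,c,(u[0]-55,u[1]-55,u[0]+55,u[1]+55),"wrist",z);print(c,np.round(r[0],4),round(r[1],4),r[2])
                                                 ~~~~^^^^^^^^^^^^^^^^^^^^^^^^^^^^^^^^^^^^^^^^^^^^^^^^^^
  File "h.py", line 28, in ring
    A=np.c_[2*P,np.ones(len(P))];s_=np.linalg.lstsq(A,(P**2).sum(1),rcond=None)[0]
                                                      ~~~~~~~~~~^^^
    return umr_sum(a, axis, dtype, out, keepdims, initial, where)
numpy.exceptions.AxisError: axis 1 is out of bounds for array of dimension 1
```

Run:
```python
from h import *
t=cv2.imread("pics/t12.png");s=cv2.imread("pics/s12.png")
a=cv2.resize(s[180:310,225:300],None,fx=4.4,fy=4.4,interpolation=2);b=cv2.resize(t[185:250,215:285],None,fx=6.6,fy=6.6,interpolation=2)
c=np.zeros((580,800,3),np.uint8);c[:a.shape[0],:a.shape[1]]=a;c[:b.shape[0],335:335+b.shape[1]]=b
cv2.imwrite("pics/c12.png",c)
print(np.round(proj("side",(.5258,-.01,.037)),1),np.round(proj("top",(.5258,-.01,.037)),1))
```

```text
[263.  202.1] [256.9 211. ]
```

View pics/c12.png

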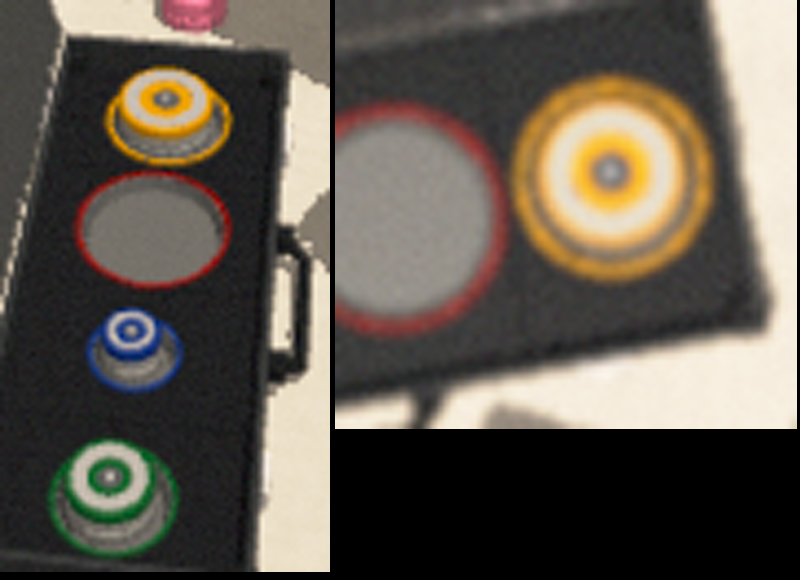

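Yellow is seated: its top centre is at side (262.7,202.5) and top (257,211), against the seated predictions (263,202.1) and (256.9,211). Now red, measured afresh.

```bash
sed -i 's/zip(("yellow","red"),(.052,.026))/zip(("red",),(.026,))/' st.py; python3 st.py
```

```text
[ 0.61488786 -0.19672185  0.0851098 ]
red [ 0.6156 -0.2001] 0.0236 2404
```

Request:
play_rows:
  fingers: [88, 88, 88, 88, 88, 88, 88, 88]
  slide:
    - [0.03, -0.13, 0]
    - [0, 0, -0.8]
    - [0, 0, -1]
    - [0, 0, -1]
    - [0, 0, -0.8]
    - [0, 0, -0.4]
    - [0, 0, -0.2]
    - [0, 0, 0]
  spin: [0, 0, 0, 0, 0, 0, 0, 0]

```text
t: 28.5
eef_pos: [0.6158, -0.2007, -0.0206]
ee_rot: [0.267, -3.129, -0.001]
contact_force: [-0.3, 0.4, 0.9]
finger_gap: 0.0882
grip_force: 0.0
```

Request:
play_rows:
  fingers: [80, 74, 70, 66, 62, 62, 62, 62]
  slide:
    - [0, 0, 0]
    - [0, 0, 0]
    - [0, 0, 0]
    - [0, 0, 0]
    - [0, 0, 0]
    - [0, 0, 0]
    - [0, 0, 0]
    - [0, 0, 0]
  spin: [0, 0, 0, 0, 0, 0, 0, 0]
  force: 30

```text
t: 29.17
eef_pos: [0.6176, -0.2012, -0.0183]
ee_rot: [-0.266, 3.129, -0.001]
contact_force: [-0.3, 2.4, 6.1]
finger_gap: 0.065
grip_force: 30.0
```

Request:
play_rows:
  fingers: [62, 62, 62, 62, 62, 62, 62, 62]
  slide:
    - [0, 0, 0.3]
    - [0, 0, 0.8]
    - [0, 0, 1]
    - [-0.6, 0, 1]
    - [-0.8, 0, 0]
    - [-0.8, 0.3, 0]
    - [-0.2, 0.9, 0]
    - [-0.2, 1, 0]
  spin: [0, 0, 0, 0, 0, 0, 0, 0]

```text
t: 29.83
eef_pos: [0.5499, -0.1466, 0.0577]
ee_rot: [0.262, -3.13, 0.0]
contact_force: [-0.4, -0.4, -3.1]
finger_gap: 0.0648
grip_force: 30.0
```

Request:
play_rows:
  fingers: [62, 62, 62, 62, 62, 62, 62, 62]
  slide:
    - [-0.2, 1, 0]
    - [-0.2, 1, 0]
    - [-0.2, 1, 0]
    - [-0.2, 1, 0]
    - [-0.2, 1, 0]
    - [-0.2, 1, 0]
    - [-0.2, 1, 0]
    - [-0.2, 1, 0]
  spin: [0, 0, 0, 0, 0, 0, 0, 0]

```text
t: 30.5
eef_pos: [0.5106, 0.0548, 0.0576]
ee_rot: [0.266, -3.13, 0.001]
contact_force: [0.4, 0.6, -2.3]
finger_gap: 0.065
grip_force: 30.0
```

Request:
play_rows:
  fingers: [62, 62, 62, 62]
  slide:
    - [0, 0.5, 0]
    - [0, 0.2, 0]
    - [0, 0, 0]
    - [0, 0, 0]
  spin: [0, 0, 0, 0]

```text
t: 30.83
eef_pos: [0.5119, 0.0708, 0.0578]
ee_rot: [-0.267, 3.13, -0.001]
contact_force: [-0.2, 0.3, -1.5]
finger_gap: 0.0649
grip_force: 30.0
```

Request:
play_rows:
  fingers: [62, 62, 62, 62, 62, 62, 62, 62]
  slide:
    - [0, 0.07, 0]
    - [0, 0, -0.7]
    - [0, 0, -0.8]
    - [0, 0, -0.5]
    - [0, 0, -0.2]
    - [0, 0, -0.1]
    - [0, 0, 0]
    - [0, 0, 0]
  spin: [0, 0, 0, 0, 0, 0, 0, 0]

```text
t: 31.5
eef_pos: [0.5124, 0.0728, 0.001]
ee_rot: [-0.265, 3.129, -0.0]
contact_force: [0.3, 0.4, -1.5]
finger_gap: 0.0649
grip_force: 30.0
```

Request:
play_rows:
  fingers: [62, 62, 62, 62, 62, 62]
  slide:
    - [0, 0, -0.08]
    - [0, 0, -0.08]
    - [0, 0, -0.06]
    - [0, 0, -0.04]
    - [0, 0, 0]
    - [0, 0, 0]
  spin: [0, 0, 0, 0, 0, 0]

```text
t: 32.0
eef_pos: [0.5116, 0.0732, -0.0062]
ee_rot: [0.267, -3.13, 0.0]
contact_force: [0.1, 0.1, -1.6]
finger_gap: 0.0646
grip_force: 30.0
```

Request:
play_rows:
  fingers: [62, 62, 62, 66, 70, 70, 70, 70]
  slide:
    - [0, 0, -0.04]
    - [0, 0, -0.03]
    - [0, 0, 0]
    - [0, 0, 0]
    - [0, 0, 0]
    - [0, 0, 0]
    - [0, 0, 0]
    - [0, 0, 0]
  spin: [0, 0, 0, 0, 0, 0, 0, 0]

```text
t: 32.67
eef_pos: [0.5117, 0.0731, -0.008]
ee_rot: [-0.266, 3.13, -0.0]
contact_force: [0.7, -0.1, -0.4]
finger_gap: 0.0703
grip_force: 0.0
```

Request:
play_rows:
  fingers: [70, 70, 70, 70, 70, 70, 70, 70]
  slide:
    - [0, 0, 0.2]
    - [0, 0, 0.8]
    - [0, 0, 1]
    - [0, 0, 1]
    - [-0.5, 0, 1]
    - [-1, 0, 1]
    - [-1, 0, 1]
    - [-1, 0, 1]
  spin: [0, 0, 0, 0, 0, 0, 0, 0]

```text
t: 33.33
eef_pos: [0.423, 0.0731, 0.1684]
ee_rot: [-0.266, 3.13, -0.0]
contact_force: [0.5, -0.3, 0.2]
finger_gap: 0.0701
grip_force: 0.0
```

Run:
```python
from h import *
o=get_obs();print(o["eef_pos"],o["finger_gap"]);cam("wrist")
ims={n:snapshot(n) for n in("side","wrist")}
for n,im in ims.items():
    cv2.imwrite(f"pics/{n}13.png",im[...,::-1])
    for c,P in dict(red=(.5115,.073,.037),yellow=(.5258,-.01,.037),green=(.482,.238,.037),blue=(.497,.156,.037)).items(): print(n,c,np.round(proj(n,P),1))
s=ims["side"];a=cv2.resize(s[130:310,165:300],None,fx=3.2,fy=3.2,interpolation=2)
b=cv2.resize(ims["wrist"],(368,276))
c=np.zeros((580,800,3),np.uint8);c[:a.shape[0],:a.shape[1]]=a;c[:276,432:]=b
cv2.imwrite("pics/c13.png",c[...,::-1])
```

```text
[0.42303709 0.07307368 0.16842725] 0.07011681991422017
side red [259.3 226.6]
side yellow [263.  202.1]
side green [250.5 288.1]
side blue [255.1 255. ]
wrist red [248.9 254. ]
wrist yellow [173.8 254.1]
wrist green [398.5 252.7]
wrist blue [324.1 253.6]
```

View pics/c13.png

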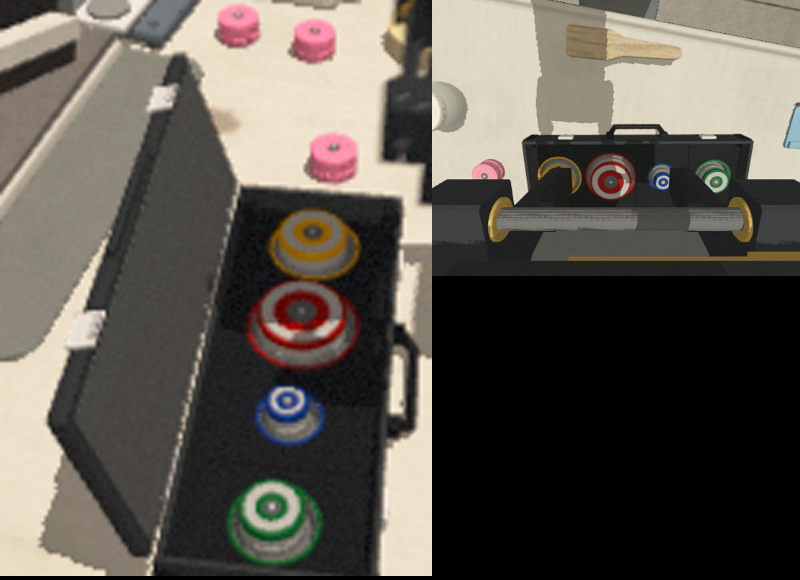

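Red's top centre is at side (259.4,227.2), matching the seated prediction (259.3,226.6). All four dies are home, and yellow, red, blue and green are each concentric in their own ring. The lid comes next: I'll go behind it at case x ≈ +0.15 and push its outer face forward, following the arc.

Request:
play_rows:
  fingers: [60, 40, 40, 40, 40, 40, 40, 40]
  slide:
    - [0, 0, 0.8]
    - [0, 0, 0.8]
    - [0, 0, 0.7]
    - [0.8, 0.25, 0]
    - [0.9, 0.3, 0]
    - [0.9, 0.3, 0]
    - [0.9, 0.3, 0]
    - [0.9, 0.3, 0]
  spin: [0, 0, 0, 0, 0, 0, 0, 0]

```text
t: 34.1
eef_pos: [0.5354, 0.1097, 0.2236]
ee_rot: [0.266, -3.13, 0.0]
contact_force: [0.1, -0.4, 0.2]
finger_gap: 0.0402
grip_force: 0.0
```

Request:
play_rows:
  fingers: [40, 40, 40, 40, 40, 40, 40, 40]
  slide:
    - [0.9, 0.3, 0]
    - [0.9, 0.3, 0]
    - [0.9, 0.3, 0]
    - [0.9, 0.25, 0]
    - [0.7, 0.15, 0]
    - [0.4, 0, 0]
    - [0, 0, 0]
    - [0, 0, 0]
  spin: [0, 0, 0, 0, 0, 0, 0, 0]

```text
t: 34.77
eef_pos: [0.6513, 0.1415, 0.2234]
ee_rot: [0.266, -3.128, 0.0]
contact_force: [-0.4, 0.4, -0.2]
finger_gap: 0.0403
grip_force: 0.0
```

Run:
```python
from h import *
o=get_obs();print(o["eef_pos"])
# lid inner-edge line in the side view: check the hinge angle via dark lid top corners seen from two views
for th in(1.75,1.8,1.85,1.9):
    x=-.134*np.cos(th)+.014*np.sin(th);z=.041+.134*np.sin(th)+.014*np.cos(th);u=.067+x
    for v in(.173,-.173):print(th,v,np.round(proj("side",(.5043+.985*u-.175*v,.1143+.175*u+.985*v,z)),0),np.round(proj("top",(.5043+.985*u-.175*v,.1143+.175*u+.985*v,z)),0),round(u,3))
```

```text
[0.65132696 0.14154772 0.22342937]
1.75 0.173 [184. 261.] [109. 186.] 0.105
1.75 -0.173 [222. 145.] [269. 156.] 0.105
1.8 0.173 [181. 262.] [109. 184.] 0.111
1.8 -0.173 [220. 146.] [269. 153.] 0.111
1.85 0.173 [177. 262.] [109. 181.] 0.117
1.85 -0.173 [217. 146.] [268. 151.] 0.117
1.9 0.173 [174. 263.] [109. 178.] 0.124
1.9 -0.173 [215. 147.] [267. 148.] 0.124
```

The lid angle is about 1.83 rad, with its edge at u≈0.115. Lowering behind it.

Request:
play_rows:
  fingers: [40, 40, 40, 40, 40, 40, 40, 40]
  slide:
    - [0, 0, -0.7]
    - [0, 0, -1]
    - [0, 0, -1]
    - [0, 0, -1]
    - [0, 0, -0.7]
    - [0, 0, -0.35]
    - [0, 0, 0]
    - [0, 0, 0]
  spin: [0, 0, 0, 0, 0, 0, 0, 0]

```text
t: 35.43
eef_pos: [0.6511, 0.1417, 0.1062]
ee_rot: [0.266, -3.13, 0.0]
contact_force: [-0.2, 0.6, 0.8]
finger_gap: 0.0401
grip_force: 0.0
```

Request:
play_rows:
  fingers: [40, 40, 40, 40, 40, 40, 40, 40]
  slide:
    - [-0.3, -0.05, 0]
    - [-0.3, -0.05, 0]
    - [-0.3, -0.05, 0]
    - [-0.3, -0.05, 0]
    - [-0.3, -0.05, 0]
    - [-0.3, -0.05, 0]
    - [-0.3, -0.05, 0]
    - [-0.3, -0.05, 0]
  spin: [0, 0, 0, 0, 0, 0, 0, 0]

```text
t: 36.1
eef_pos: [0.5911, 0.1318, 0.1063]
ee_rot: [-0.266, 3.129, 0.0]
contact_force: [3.9, 1.0, 2.6]
finger_gap: 0.0399
grip_force: 1.8
```

Request:
play_rows:
  fingers: [40, 40, 40, 40, 40, 40, 40, 40]
  slide:
    - [-0.5, -0.09, 0]
    - [-0.5, -0.09, 0]
    - [-0.5, -0.09, -0.1]
    - [-0.5, -0.09, -0.16]
    - [-0.45, -0.08, -0.22]
    - [-0.45, -0.08, -0.3]
    - [-0.38, -0.07, -0.36]
    - [-0.37, -0.06, -0.38]
  spin: [0, 0, 0, 0, 0, 0, 0, 0]

```text
t: 36.77
eef_pos: [0.499, 0.1155, 0.0674]
ee_rot: [0.266, -3.13, -0.0]
contact_force: [2.4, 0.1, 1.2]
finger_gap: 0.0402
grip_force: 1.1
```

Request:
play_rows:
  fingers: [40, 40, 40, 40, 40, 40, 40]
  slide:
    - [-0.28, -0.05, -0.44]
    - [-0.25, -0.04, -0.46]
    - [-0.2, -0.03, -0.4]
    - [-0.15, -0.03, -0.3]
    - [0, 0, -0.15]
    - [0, 0, 0]
    - [0, 0, 0]
  spin: [0, 0, 0, 0, 0, 0, 0]

```text
t: 37.35
eef_pos: [0.4779, 0.1118, 0.0235]
ee_rot: [0.266, -3.129, 0.0]
contact_force: [-0.2, -0.1, 0.5]
finger_gap: 0.0402
grip_force: 0.0
```

Request:
play_rows:
  fingers: [40, 40, 40, 40]
  slide:
    - [0, 0, -0.08]
    - [0, 0, -0.06]
    - [0, 0, 0]
    - [0, 0, 0]
  spin: [0, 0, 0, 0]

```text
t: 37.68
eef_pos: [0.4786, 0.1119, 0.0207]
ee_rot: [-0.266, 3.13, 0.0]
contact_force: [-0.5, -0.3, 0.1]
finger_gap: 0.0399
grip_force: 0.0
```

Request:
play_rows:
  fingers: [40, 40, 40, 40]
  slide:
    - [0, 0, -0.06]
    - [0, 0, -0.05]
    - [0, 0, 0]
    - [0, 0, 0]
  spin: [0, 0, 0, 0]

```text
t: 38.02
eef_pos: [0.4786, 0.1119, 0.0192]
ee_rot: [-0.266, 3.13, -0.0]
contact_force: [-4.1, -1.5, 10.4]
finger_gap: 0.0402
grip_force: 5.4
```

Request:
play_rows:
  fingers: [40, 40, 40, 40]
  slide:
    - [0, 0, -0.05]
    - [0, 0, -0.05]
    - [0, 0, 0]
    - [0, 0, 0]
  spin: [0, 0, 0, 0]

```text
t: 38.35
eef_pos: [0.4787, 0.1119, 0.0191]
ee_rot: [0.266, -3.13, 0.0]
contact_force: [-13.3, -1.8, 29.4]
finger_gap: 0.0405
grip_force: 14.7
```

The lid is hard against the rim: it stopped at z=0.019, exactly the shut height, with the force rising. Backing off and checking.

Request:
play_rows:
  fingers: [40, 40, 40, 40, 40, 40, 40, 40]
  slide:
    - [0, 0, 0.3]
    - [0, 0, 1]
    - [0, 0, 1]
    - [-0.3, 0, 1]
    - [-0.5, 0, 1]
    - [0, 0, 1]
    - [0, 0, 1]
    - [0, 0, 0]
  spin: [0, 0, 0, 0, 0, 0, 0, 0]

```text
t: 39.02
eef_pos: [0.4619, 0.1126, 0.1787]
ee_rot: [-0.266, 3.12, 0.002]
contact_force: [-0.0, 0.3, 0.3]
finger_gap: 0.0401
grip_force: 0.0
```

Run:
```python
from h import *
o=get_obs();print(o["t"],o["eef_pos"],o["contact_force"])
s=snapshot("side");cv2.imwrite("pics/s14.png",s[...,::-1])
m=sum((mask(s,c)[190:320,225:295]>0).sum() for c in("red","yellow","green"));print("ring px left",m)
g=cv2.cvtColor(s,cv2.COLOR_RGB2GRAY)
def W(u,v,z):return (.5043+.985*u-.175*v,.1143+.175*u+.985*v,z)
# near end profile: scan pixels up the lid front edge; dark->bright row at expected shut corners
for th in(0,.04,.08):
    for v in(.173,-.173): print(th,v,np.round(proj("side",W(.067-.134*np.cos(th),v,.055+.134*np.sin(th))),1))
b=(g<75).astype(np.uint8)[120:340,150:340];n,l,st,_=cv2.connectedComponentsWithStats(b);i=1+st[1:,4].argmax()
ct=max(cv2.findContours((l==i).astype(np.uint8),0,2)[0],key=cv2.contourArea);print((cv2.approxPolyDP(ct,3,True)[:,0]+[150,120]).tolist())
```

```text
39.0167 [0.46194209 0.11262879 0.1786712 ] [-0.01445061  0.26016199  0.26137744]
ring px left 0
0 0.173 [283.  308.4]
0 -0.173 [290.6 186.6]
0.04 0.173 [283.  306.9]
0.04 -0.173 [290.7 185. ]
0.08 0.173 [283.  305.3]
0.08 -0.173 [290.7 183.4]
[[304, 120], [263, 120], [267, 121], [267, 151], [258, 160], [257, 184], [239, 188], [213, 299], [215, 315], [281, 322], [284, 270], [293, 264], [295, 247], [288, 223], [289, 189], [292, 184], [298, 187], [300, 162], [295, 155], [295, 139], [300, 146]]
```

```bash
python3 -c "
from rig import *
print(finish_job())"
```

```text
the job is handed in; nothing more can be done
None
```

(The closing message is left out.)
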